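# Make up two bookbinding kits

## Robot

A 7-joint arm with a two-finger parallel gripper is mounted at the origin on the work surface. World frame = base frame: x ahead of the robot, y to its left, z up, the work surface at z = 0. Lengths are in m, angles in rad, forces in N, time in s.
With the tool pointing down it reaches from about 0.425 to 0.875 m from the base axis. Payload 4.7 kg.
Tool frame: the origin (TCP) lies between the finger pads; the fingertips stand arm.tip_reach ahead of it and the grasp point (between the pads) lies 11 mm behind it (arm.tip_reach is the distance from the TCP to the fingertips, in m); z points along the fingers, y is the line along which they close (so a half turn about z gives the same grasp; the last joint's range is limited). The gripper opens to 87 mm and grips with 3 to 60 N. Pads are 19 mm wide; open, the fingers measure 117 mm over their backs; the gripper's body (75 mm by 190 mm) begins 51 mm behind the grasp point.
Start: joints at [-1.258, 0.321, -0.07, 1.45, 0.023, 1.371, -0.057], TCP at [0.191, 0.621, 0.231] pointing down, gripper open.
Joint ranges: [-2.86, 2.86], [-0.3, 2.09], [-1.38, 1.24], [0.06, 2.45], [-1.56, 4.7], [0.09, 2.05], [-2.69, 2.69]. Speed limits (rad/s): [2.57, 2.57, 3.14, 3.14, 3.14, 3.14, 3.14].

## Interface

Orientations are given as [roll, pitch, yaw] about the fixed x, y, z axes, in that order (R = Rz(yaw) Ry(pitch) Rx(roll)).
In Python, from rig import arm, read_camera, camera_model, order gives the robot as it stands.
- The arm moves only by the shell command python3 -m jog 'ROWS' [OPENING] [FORCE]. ROWS is JSON, a list of rows, each a list of 6 numbers: the shift along the tool's x, y, z in mm, then the turn, a rotation vector about the tool's x, y, z in degrees. A call has 1 to 12 rows; each row shifts and turns the commanded pose from where the row before left it, along the tool's axes as they then stand; what a row does not reach is not made up. A row lasts 1/12 s, in which the tool goes at most 41.7 mm and 7.16 degrees, less where a joint would pass 70% of its speed; a pose out of reach is approached as far as the arm can. A call is refused whole if a number of a shift passes 41.7 or a number of a turn 7.16, either way. A call with a gripper value outside its range is refused whole. OPENING is the finger opening in mm, from 0 to 87, set as the call begins (- or left out, the last holds). The fingers move at their own pace and stop on an object; FORCE is the grip in N (left out, the last holds). Time passes only in rows, so rows that do not move let the fingers close. It gives the time, the measured TCP pose, the force, the opening and the grip force at its end, in the units of the state.
- arm.read_state(): the state, without advancing time (a new reading comes with each control period).
- read_camera(name): name is "scene" or "top" or "wrist"; returns the picture (420x560x3 uint8, red, green, blue); there is no depth.
- camera_model(name): a dict with "camera_matrix" (3x3 intrinsics, pixels), "T" (4x4, takes a point from camera to world coordinates). Camera axes: x right, y down, z forward; pixel columns grow to the right and rows downward; lengths in m; the calibration is good to about 2 mm. The wrist camera is an equidistant fisheye: a pixel r from the principal point sees the ray r / f radians off the axis. A picture is of the moment at which its call begins: read the wrist's pose just before it. camera_model takes no time and is no camera call; for the wrist camera it gives the pose at the moment of the call.
- order.job_done(): hands the job in; it is judged then, once.
The state is a dict: "time": time; "qpos": joint angles; "joint_vel": joint speeds; "tau": joint torques, N m; "tcp_pos": TCP position; "eef_rot": TCP orientation; "contact_force": force on the tool from outside, world axes, zero at the start; "wrist_torque": the same for the moment, N m; "width": finger opening in m; "gripper_force": force on a finger pad.
Only numpy, scipy, OpenCV 4.12 (cv2) and the standard library are available. Lean on these libraries where they do the work, as an engineer would, in place of code of your own. Each camera call takes 0.05 s, during which the arm holds its last target. There are 200 camera calls.

## Task

Make up the two bookbinding kits on the desk: the green three-bay tray gets the cream thread, the beeswax block and the brass weight, and the blue two-bay tray gets the red thread and the glue jar. Give each thing a bay of its own, set down upright and flat on the bay's floor, not dropped, and let go. Leave the black thread, the old books and the brush mug where they are.

Things in the scene. Friction and masses are not known exactly. Their poses are not given: they have to be found in the camera images.
- cream_thread: wooden spool wound with cream thread, a plain cylinder 38 mm across and 50 mm high with pale wooden rims (thread colour also shows on top), standing upright on the desk; origin at the centre of its underside, z up along its axis; about 45 g
- red_thread: wooden spool wound with red thread, a plain cylinder 38 mm across and 50 mm high with pale wooden rims (thread colour also shows on top), standing upright on the desk; origin at the centre of its underside, z up along its axis; about 45 g
- black_thread: wooden spool wound with black thread, a plain cylinder 38 mm across and 50 mm high with pale wooden rims (thread colour also shows on top), standing upright on the desk; origin at the centre of its underside, z up along its axis; about 45 g; it is not wanted and stays where it is
- glue_jar: round white plastic glue jar with a pale blue band and an orange screw lid, a cylinder 44 mm across and 60 mm high, standing upright; origin at the centre of its underside, z up; about 110 g
- beeswax: honey-yellow block of beeswax, 40 x 40 mm and 38 mm high, lying flat at any yaw; origin at the centre of its underside, x and y along its sides, z up; about 60 g
- brass_weight: round brass weight with a small dark disc on top, a cylinder 40 mm across, 44 mm high (47 mm with the disc), standing upright; origin at the centre of its underside, z up; about 450 g
- green_tray: green wooden kit tray, fixed to the desk: 74 mm (its x) by 210 mm (its y), three open-topped square bays in a row along its y, each 62 x 62 mm inside, with bay centres at y = -68, 0 and +68 mm, x = 0; inner floor 5 mm and tops of all walls and dividers 18 mm above the desk, walls and dividers 6 mm thick; origin at the centre of its underside
- blue_tray: blue wooden kit tray, fixed to the desk: 74 mm (its x) by 142 mm (its y), two open-topped square bays in a row along its y, each 62 x 62 mm inside, with bay centres at y = -34 and +34 mm, x = 0; inner floor 5 mm and tops of all walls and dividers 18 mm above the desk, walls and dividers 6 mm thick; origin at the centre of its underside
- old_books: bystander: two old books, olive below and ochre above, as one loose pile 110 x 160 mm and 40 mm high, beside the work; origin at the centre of its underside
- brush_mug: bystander: blue ceramic mug 76 mm across and 85 mm high, loose, with three brushes standing in it up to 170 mm above the desk; origin at the centre of its underside
Not all that is in view belongs to the job. What is shaped like the brass_weight but pink or purple is not meant.

How it is judged:
By the outcome, as a careful person would: the job done as asked, in the order asked, and still so for the second after the job is handed in, with the robot touching nothing.
It also fails if it takes over 109 s, if anything falls off the work surface, if the arm or the gripper's body presses on something with over 40 N, if the wrist force passes 120 N, or if a joint passes its speed limit or range.

## Working session

There is one attempt and no reset: what is moved stays moved. The work goes in short steps, Python scripts to look and compute and a shell command to move; the robot and the scene stay as the last step left them, time stands still between calls to the robot, and variables do not carry over. Pictures are saved under pics/ and viewed, at most 14 in all, crops included, and the job is handed in when it is done.

```bash
ls; mkdir -p pics; python3 - <<'E'
from rig import arm, read_camera, camera_model
import cv2, numpy as np
np.set_printoptions(precision=4,suppress=True)
s=arm.read_state(); print(s, arm.tip_reach)
for n in ("scene","top"):
    m=camera_model(n); print(n,m["camera_matrix"],m["T"])
    im=read_camera(n)[:,:,::-1]; cv2.imwrite(f"pics/{n}0.png",cv2.resize(im,(800,600),interpolation=cv2.INTER_CUBIC)); cv2.imwrite(f"raw_{n}.png",im)
m=camera_model("wrist"); print(m)
cv2.imwrite("raw_wrist.png",read_camera("wrist")[:,:,::-1])
E
```

```text
pics
{'time': 0.0, 'qpos': array([-1.2579,  0.3218, -0.0701,  1.4517,  0.0226,  1.3708, -0.0569]), 'joint_vel': array([-0.0001,  0.0007, -0.0004,  0.0014, -0.0013, -0.0013, -0.0004]), 'tau': array([ -0.0002, -49.1287,  -0.4039, -31.2529,  -0.0638,   0.044 ,
         0.0002]), 'tcp_pos': array([0.1913, 0.6207, 0.2295]), 'eef_rot': array([-3.1397,  0.0001,  2.8428]), 'contact_force': array([-0.4845, -0.2769,  0.4099]), 'wrist_torque': array([ 0.0313,  0.0227, -0.0113]), 'gripper_force': 0.0, 'width': 0.08701929312500216} 0.008
scene [[518.8118   0.     288.0712]
 [  0.     518.8118 209.2903]
 [  0.       0.       1.    ]] [[-0.6019  0.5655 -0.5638  1.202 ]
 [ 0.7983  0.4072 -0.4438  0.5981]
 [-0.0214 -0.7172 -0.6965  0.9413]
 [ 0.      0.      0.      1.    ]]
top [[454.3766   0.     275.6164]
 [  0.     454.3766 205.2227]
 [  0.       0.       1.    ]] [[-0.0125 -0.987   0.1605  0.2608]
 [-0.9999  0.0138  0.007  -0.01  ]
 [-0.0091 -0.1604 -0.987   1.3684]
 [ 0.      0.      0.      1.    ]]
{'camera_matrix': array([[325.1923,   0.    , 285.5351],
       [  0.    , 325.1923, 208.4257],
       [  0.    ,   0.    ,   1.    ]]), 'T': array([[ 0.2946,  0.9177,  0.2667,  0.119 ],
       [ 0.9556, -0.2824, -0.084 ,  0.6432],
       [-0.0018,  0.2796, -0.9601,  0.3838],
       [ 0.    ,  0.    ,  0.    ,  1.    ]])}
```

View pics/scene0.png

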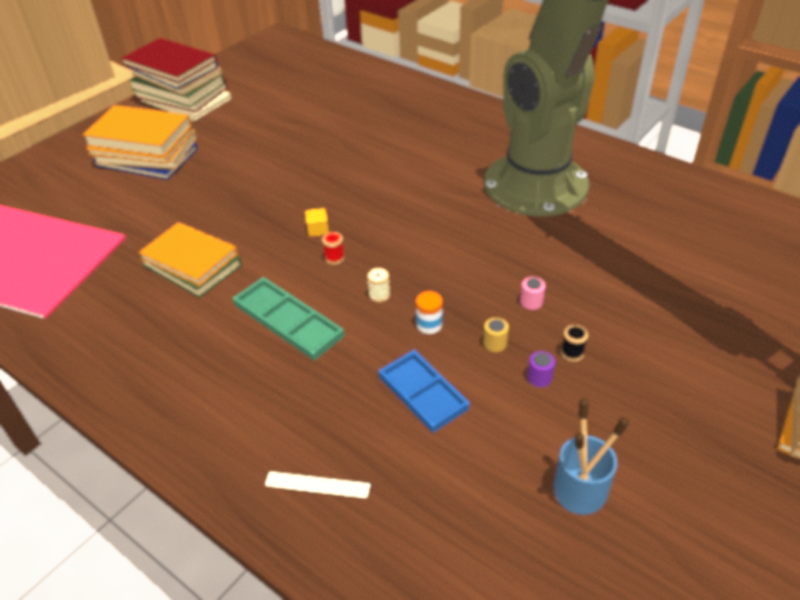

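View pics/top0.png

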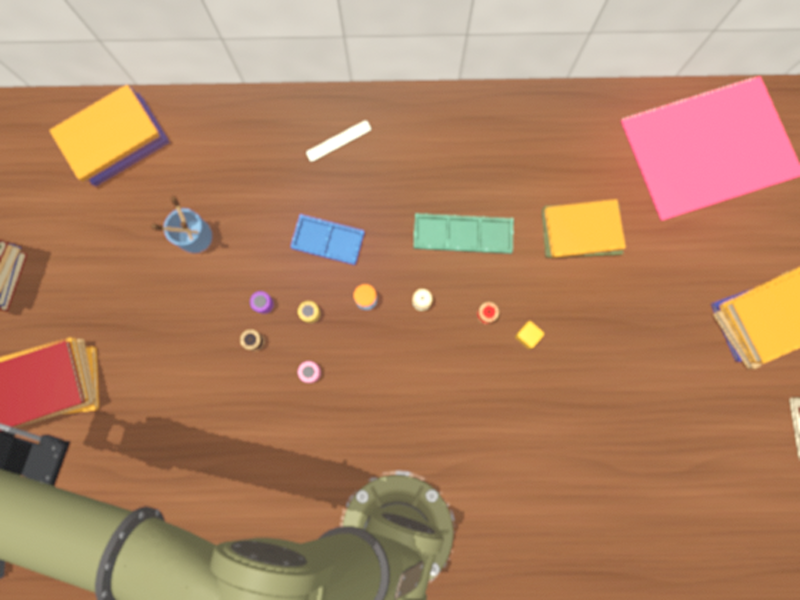

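The scene view shows cream spool (378,285), red spool (333,248), beeswax (317,222), jar (429,312) and black spool (574,343). Three things are weight-shaped: gold (496,335), pink (533,292) and purple (541,368). The gold one fits brass, because pink and purple are excluded. I'll confirm that in enlarged crops.

```bash
python3 - <<'E'
import cv2
def crop(n,x0,y0,w,h,k,out):
    im=cv2.imread(f"raw_{n}.png")[y0:y0+h,x0:x0+w]
    im=cv2.resize(im,None,fx=k,fy=k,interpolation=cv2.INTER_CUBIC)
    cv2.imwrite(out,im); print(im.shape)
crop("top",165,140,230,130,3.4,"pics/topc.png")
crop("scene",155,140,265,165,3,"pics/scenec.png")
E
```

```text
(442, 782, 3)
(495, 795, 3)
```

View pics/topc.png

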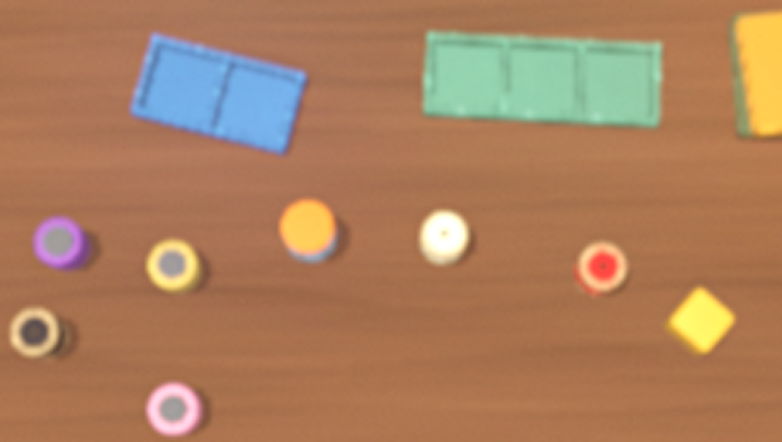

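View pics/scenec.png

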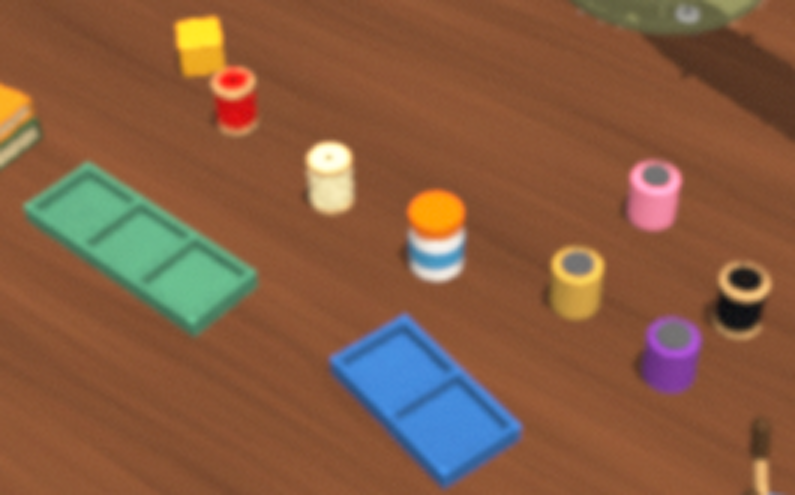

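The crops confirm the gold weight, at top crop (173,264) and scene crop (578,263), as brass. The black spool is at top crop (34,332) and stays put. Next I'll triangulate everything from the two views.

```bash
cat > h.py <<'E'
import numpy as np
from scipy.spatial.transform import Rotation as Ro
from rig import arm, camera_model
np.set_printoptions(precision=4,suppress=True)
def ray(n,u,v,T=None):
    m=camera_model(n);K=m["camera_matrix"];T=m["T"] if T is None else T
    x,y=(u-K[0,2])/K[0,0],(v-K[1,2])/K[1,1]
    if n=="wrist":
        r=np.hypot(x,y); d=np.array([x/r*np.sin(r),y/r*np.sin(r),np.cos(r)]) if r>0 else np.array([0,0,1.])
    else: d=np.array([x,y,1.])
    d=T[:3,:3]@d; return T[:3,3],d/np.linalg.norm(d)
def tri(*rays):
    A=sum(np.eye(3)-np.outer(d,d) for o,d in rays); b=sum((np.eye(3)-np.outer(d,d))@o for o,d in rays)
    p=np.linalg.solve(A,b); return p,max(np.linalg.norm((np.eye(3)-np.outer(d,d))@(p-o)) for o,d in rays)
def atz(r,z): o,d=r; return o+d*(z-o[2])/d[2]
def go(x,y,z,yaw):
    s=arm.read_state(); R=Ro.from_euler('xyz',s["eef_rot"]); G=Ro.from_euler('xyz',[np.pi,0,yaw])
    d=R.inv().apply(np.array([x,y,z])-s["tcp_pos"])*1000
    G2=G*Ro.from_euler('z',np.pi); v=[(R.inv()*g).as_rotvec(degrees=True) for g in (G,G2)]
    print("shift mm",d.round(1),"turn deg",min(v,key=np.linalg.norm).round(2),"t",round(s["time"],2))
E
python3 - <<'E'
from h import *
from scipy.optimize import least_squares
T=lambda u,v: ray("top",165+(u+.5)/3.4-.5,140+(v+.5)/3.4-.5)
S=lambda u,v: ray("scene",155+(u+.5)/3-.5,140+(v+.5)/3-.5)
for n,h,a,b in [("cream",.05,(443,235),(330,158)),("red",.05,(603,267),(234,82)),("jar",.06,(308,227),(437,212)),("brass",.047,(173,264),(578,263)),("wax",.038,(701,320),(199,32)),("black",.05,(34,332),(745,281))]:
    p,e=tri(T(*a),S(*b)); print(n,p,e,"atz",atz(T(*a),h)[:2],atz(S(*b),h)[:2])
c=[atz(T(*q),.038)[:2] for q in [(703,287),(735,320),(702,353),(668,320)]]; print("wax c",np.array(c),[np.degrees(np.arctan2(*(c[i]-c[i-1])[::-1]))%90 for i in range(4)])
for n,ts,ss,L in [("green",[(427,33),(662,43),(659,122),(424,110)],[(25,209),(88,163),(257,277),(193,320)],.21),("blue",[(152,35),(305,73),(287,149),(132,110)],[(331,362),(404,317),(520,430),(444,474)],.142)]:
    t=np.array([atz(T(*q),.018)[:2] for q in ts]); s=np.array([atz(S(*q),.018)[:2] for q in ss])
    print(n,"top",t.mean(0),"scene",s.mean(0)); print(t); print(s)
    for k,l in enumerate(("top","scene")):
        q=(t,s)[k]; lens=[np.linalg.norm(q[i]-q[i-1]) for i in range(4)]; i=int(np.argmax(lens)); j=(i+2)%4
        d=(q[i]-q[i-1])-(q[j]-q[j-1]); print(l,"lens",np.array(lens),"long-axis angle",np.degrees(np.arctan2(d[1],d[0]))%180)
m=[]
for ts,ss in [((541,80),(141,243)),((218,93),(426,396))]:
    print("tray height chk",tri(T(*ts),S(*ss)))
E
```

```text
cream [ 0.4642 -0.0573  0.0481] 3.5388555718868174e-05 atz [ 0.4639 -0.0573] [ 0.4657 -0.0559]
red [ 0.4342 -0.1941  0.0464] 0.0007430328714397816 atz [ 0.4342 -0.1942] [ 0.4369 -0.1902]
jar [0.4711 0.0597 0.056 ] 0.0008849160075603899 atz [0.4709 0.0588] [0.474  0.0629]
brass [0.4423 0.1775 0.0435] 0.0009138173101428706 atz [0.4423 0.1763] [0.4447 0.1799]
wax [ 0.3887 -0.2788  0.0365] 4.5250968383893875e-05 atz [ 0.3885 -0.2786] [ 0.39   -0.2773]
black [0.3849 0.2956 0.0467] 0.0003420334793783415 atz [0.3847 0.2945] [0.3877 0.297 ]
wax c [[ 0.4171 -0.2816]
 [ 0.3881 -0.3078]
 [ 0.3601 -0.2781]
 [ 0.3889 -0.2502]] [np.float64(41.89493245177184), np.float64(42.11434459455219), np.float64(43.34921381469283), np.float64(44.126431441869606)]
green top [ 0.6114 -0.1509] scene [ 0.6128 -0.1465]
[[ 0.6537 -0.0475]
 [ 0.6411 -0.259 ]
 [ 0.5683 -0.2533]
 [ 0.5824 -0.0436]]
[[ 0.6428 -0.2515]
 [ 0.5694 -0.2494]
 [ 0.5867 -0.0372]
 [ 0.6524 -0.0478]]
top lens [0.0714 0.2119 0.073  0.2102] long-axis angle 86.38532457924855
scene lens [0.204  0.0735 0.2129 0.0665] long-axis angle 86.29523530075357
blue top [0.6021 0.1405] scene [0.6049 0.145 ]
[[0.6556 0.2012]
 [0.6181 0.0629]
 [0.5485 0.0793]
 [0.5862 0.2184]]
[[0.6217 0.0687]
 [0.5512 0.0865]
 [0.5905 0.2236]
 [0.656  0.2014]]
top lens [0.0714 0.1433 0.0715 0.1441] long-axis angle 74.82751749780525
scene lens [0.137  0.0727 0.1426 0.0691] long-axis angle 74.75660838611522
tray height chk (array([ 0.6097, -0.149 ,  0.0103]), np.float64(0.0011418395271350359))
tray height chk (array([0.6017, 0.1433, 0.0108]), np.float64(0.0015382000260649594))
```

Two-view heights agree with the text to within 4 mm, and the residuals are about 1 mm or less. Starting the move toward the cream spool on an arc.

```bash
python3 -m jog '[[-40,-8,0,0,0,4.2],[-40,-8,0,0,0,4.2],[-40,-8,0,0,0,4.2],[-40,-8,0,0,0,4.2],[-40,-8,0,0,0,4.2],[-40,-8,0,0,0,4.2],[-40,-8,0,0,0,4.2],[-40,-8,0,0,0,4.2],[-40,-8,0,0,0,4.2],[-40,-8,0,0,0,4.2],[-40,-8,0,0,0,4.2],[-40,-8,0,0,0,4.2]]' 70 20; python3 -c "
from h import *
go(.464,-.057,.15,np.radians(86.3))"
```

```text
time: 1.15
tcp_pos: [0.4869, 0.248, 0.2303]
eef_rot: [3.142, 0.0, 1.959]
contact_force: [-0.1, 0.8, -0.6]
width: 0.0699
gripper_force: 0.0
shift mm [-273.6 -136.7   80.3] turn deg [ 0.    0.01 25.95] t 1.15
```

```bash
python3 -m jog '[[0,0,10,0,0,6.5],[0,0,10,0,0,6.5],[0,0,10,0,0,6.5],[0,0,10,0,0,6.45],[-38,0,5,0,0,0],[-38,0,5,0,0,0],[-38,0,5,0,0,0],[-38,0,5,0,0,0],[-38,0,5,0,0,0],[-38,0,5,0,0,0],[-38,0,0,0,0,0],[-38,0,0,0,0,0]]' 70 20; python3 - <<'E'
from h import *
from rig import read_camera
import cv2
go(.464,-.057,.15,np.radians(86.3))
m=camera_model("wrist"); np.save("w1.npy",m["T"])
im=read_camera("wrist")[:,:,::-1]; cv2.imwrite("raw_w1.png",im); cv2.imwrite("pics/w1.png",cv2.resize(im,(800,600),interpolation=cv2.INTER_CUBIC))
E
```

```text
time: 2.15
tcp_pos: [0.4669, -0.055, 0.1602]
eef_rot: [-3.141, -0.0, 1.51]
contact_force: [1.5, 0.2, -0.7]
width: 0.0697
gripper_force: 0.0
shift mm [-2.2 -2.8 10.2] turn deg [-0.03 -0.03  0.24] t 2.15
```

View pics/w1.png

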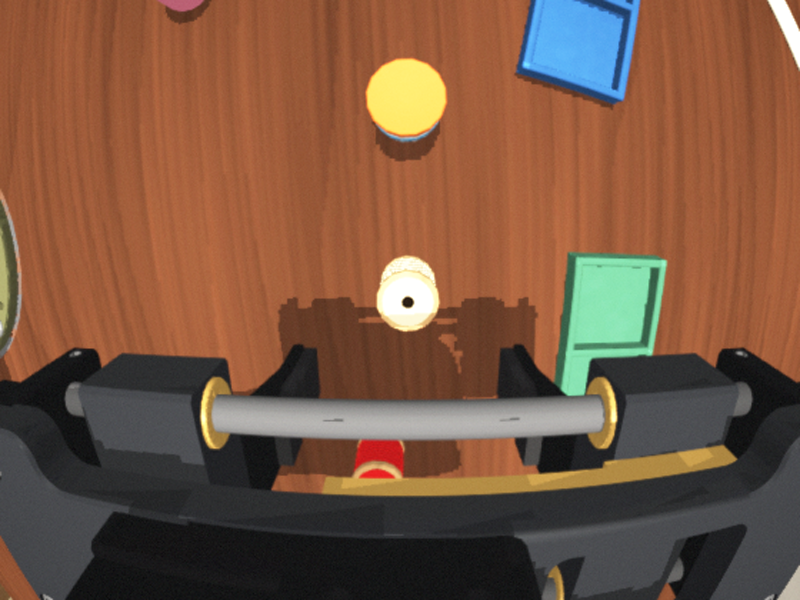

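The wrist view shows the cream spool's top centre at (408,301), midway between the fingers, and the jar lid at (406,98). It also shows the green tray's near rim corners at (569,254) and (666,257), and the blue tray's corners at (519,73) and (622,103).

```bash
python3 - <<'E'
from h import *
T=np.load("w1.npy"); W=lambda u,v: ray("wrist",(u+.5)*.7-.5,(v+.5)*.7-.5,T)
tr=lambda u,v: ray("top",165+(u+.5)/3.4-.5,140+(v+.5)/3.4-.5)
print("cream",atz(W(408,301),.05),tri(W(408,301),tr(443,235)))
print("jar",atz(W(406,98),.06),tri(W(406,98),tr(308,227)))
for n,q in {"g":[(569,254),(666,257)],"b":[(519,73),(622,103)]}.items(): print(n,[atz(W(*c),.018) for c in q])
E
```

```text
cream [ 0.4676 -0.0575  0.05  ] (array([ 0.4662, -0.0584,  0.044 ]), np.float64(0.0016012124315887475))
jar [0.4736 0.0589 0.06  ] (array([0.4733, 0.06  , 0.048 ]), np.float64(0.0007660282918191017))
g [array([ 0.5776, -0.0406,  0.018 ]), array([ 0.6555, -0.0454,  0.018 ])]
b [array([0.5469, 0.08  , 0.018 ]), array([0.619 , 0.0626, 0.018 ])]
```

```bash
python3 -m jog '[[-2,-1,10,0,0,0.2],[0,0,34,0,0,0],[0,0,34,0,0,0],[0,0,34,0,0,0],[0,0,16,0,0,0],[0,0,6,0,0,0],[0,0,0,0,0,0],[0,0,0,0,0,0]]' ; python3 -c "
from h import *
go(.466,-.057,.026,np.radians(86.3))"
```

```text
time: 2.87
tcp_pos: [0.4672, -0.0547, 0.0269]
eef_rot: [3.141, -0.0, 1.508]
contact_force: [-0.2, -0.9, 0.3]
width: 0.0703
gripper_force: 0.0
shift mm [-2.4 -1.   0.9] turn deg [ 0.02 -0.    0.08] t 2.87
```

```bash
python3 -m jog '[[-2.4,-1,1,0,0,0],[0,0,0,0,0,0],[0,0,0,0,0,0],[0,0,0,0,0,0],[0,0,0,0,0,0],[0,0,0,0,0,0],[0,0,0,0,0,0],[0,0,0,0,0,0],[0,0,0,0,0,0],[0,0,0,0,0,0]]' 25 20; python3 -c "
from h import *
go(.616,-.081,.09,np.radians(86.3))"
```

```text
time: 3.7
tcp_pos: [0.4658, -0.0575, 0.0258]
eef_rot: [3.141, -0.0, 1.507]
contact_force: [-0.7, 0.6, 3.9]
width: 0.0373
gripper_force: 20.0
shift mm [-13.8 151.4 -64.1] turn deg [ 0.02 -0.02  0.03] t 3.7
```

```bash
python3 -m jog '[[0,0,-20,0,0,0],[0,0,-30,0,0,0],[-3,25,-14,0,0,0],[-4,40,0,0,0,0],[-4,40,0,0,0,0],[-3,35,0,0,0,0],[0,11,0,0,0,0],[0,0,15,0,0,0],[0,0,15,0,0,0],[0,0,0,0,0,0],[0,0,0,0,0,0]]'; python3 -c "
from h import *
go(.616,-.081,.031,np.radians(86.3))"
```

```text
time: 4.62
tcp_pos: [0.6142, -0.0812, 0.0583]
eef_rot: [-3.139, 0.0, 1.507]
contact_force: [0.2, -0.1, -0.1]
width: 0.0373
gripper_force: 20.0
shift mm [ 0.3  1.9 27.3] turn deg [-0.17  0.02  0.02] t 4.62
```

```bash
python3 -m jog '[[0,2,10,0,0,0],[0,0,9,0,0,0],[0,0,4,0,0,0],[0,0,2,0,0,0],[0,0,1,0,0,0],[0,0,0.7,0,0,0],[0,0,0.5,0,0,0],[0,0,0,0,0,0],[0,0,0,0,0,0]]'; python3 -c "
from h import *
go(.616,-.081,.0308,np.radians(86.3))"
```

```text
time: 5.37
tcp_pos: [0.6176, -0.0814, 0.0327]
eef_rot: [3.141, -0.0, 1.507]
contact_force: [-1.1, -0.5, -0.6]
width: 0.0376
gripper_force: 20.0
shift mm [ 0.3 -1.6  1.9] turn deg [ 0.03 -0.01  0.03] t 5.37
```

```bash
python3 -m jog '[[0,-1,0.7,0,0,0],[0,0,0.7,0,0,0],[0,0,0.5,0,0,0],[0,0,0.3,0,0,0],[0,0,0,0,0,0],[0,0,0,0,0,0]]'; python3 -c "
from h import *
go(.616,-.081,.0308,np.radians(86.3))"
```

```text
time: 5.87
tcp_pos: [0.6164, -0.0813, 0.0309]
eef_rot: [-3.142, -0.0, 1.507]
contact_force: [-1.8, 1.5, 4.5]
width: 0.0374
gripper_force: 20.0
shift mm [ 0.3 -0.4  0.1] turn deg [-0.   -0.03  0.03] t 5.87
```

```bash
python3 -m jog '[[0,0,0,0,0,0],[0,0,0,0,0,0],[0,0,0,0,0,0],[0,0,0,0,0,0],[0,0,0,0,0,0],[0,0,-10,0,0,0],[0,0,-30,0,0,0],[0,0,-40,0,0,0],[0,0,-20,0,0,0]]' 65; python3 -c "
from h import *
go(.3895,-.2785,.12,np.radians(42.9))"
```

```text
time: 6.62
tcp_pos: [0.6181, -0.082, 0.1349]
eef_rot: [3.137, 0.0, 1.506]
contact_force: [0.7, -0.7, 1.4]
width: 0.0649
gripper_force: 0.0
shift mm [-210.8 -215.5   13.8] turn deg [ 0.27 -0.11 43.4 ] t 6.62
```

```bash
python3 -m jog '[[-26.4,-27,0,0,0,0],[-26.4,-27,0,0,0,0],[-26.4,-27,0,0,0,0],[-26.4,-27,0,0,0,0],[-26.4,-27,0,0,0,0],[-26.4,-27,0,0,0,0],[-26.4,-27,0,0,0,0],[-26.4,-27,0,0,0,0],[0,0,0,0,0,7],[0,0,0,0,0,7],[0,0,0,0,0,7],[0,0,0,0,0,7]]' 70; python3 -m jog '[[0,0,0,0,0,7],[0,0,0,0,0,7],[0,0,0,0,0,1.4],[0,0,0,0,0,0],[0,0,0,0,0,0]]'; python3 - <<'E'
from h import *
from rig import read_camera
import cv2
go(.3895,-.2785,.12,np.radians(42.9))
m=camera_model("wrist"); np.save("w2.npy",m["T"])
im=read_camera("wrist")[:,:,::-1]; cv2.imwrite("raw_w2.png",im); cv2.imwrite("pics/w2.png",cv2.resize(im,(800,600),interpolation=cv2.INTER_CUBIC))
E
```

```text
time: 7.62
tcp_pos: [0.3871, -0.2787, 0.1309]
eef_rot: [3.141, -0.001, 1.011]
contact_force: [0.6, -0.1, -0.2]
width: 0.0696
gripper_force: 0.0
time: 8.03
tcp_pos: [0.3873, -0.2784, 0.1305]
eef_rot: [3.141, -0.0, 0.752]
contact_force: [0.3, -0.2, 0.5]
width: 0.07
gripper_force: 0.0
shift mm [ 1.5  1.6 10.5] turn deg [ 0.02 -0.03  0.18] t 8.03
```

View pics/w2.png

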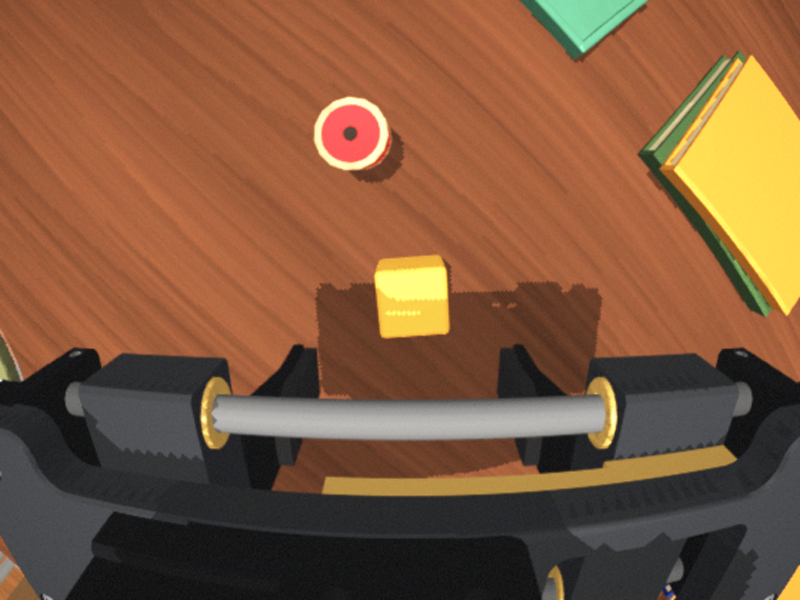

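The wrist view shows the wax top face at about (377,269), (447,267), (450,333) and (380,338), and the red spool's top centre at (350,133).

```bash
python3 - <<'E'
from h import *
T=np.load("w2.npy"); W=lambda u,v: ray("wrist",(u+.5)*.7-.5,(v+.5)*.7-.5,T)
tr=lambda u,v: ray("top",165+(u+.5)/3.4-.5,140+(v+.5)/3.4-.5)
c=np.array([atz(W(*q),.038)[:2] for q in [(377,269),(447,267),(450,333),(380,338)]]); print(c,c.mean(0),[np.degrees(np.arctan2(*(c[i]-c[i-1])[::-1]))%90 for i in range(4)],[np.linalg.norm(c[i]-c[i-1]) for i in range(4)])
print("red",atz(W(350,133),.05),tri(W(350,133),tr(603,267)))
print("wax",tri(W(413.5,302),tr(701,320)))
E
```

```text
[[ 0.3923 -0.2518]
 [ 0.4192 -0.2788]
 [ 0.393  -0.3069]
 [ 0.3636 -0.2799]] [ 0.392  -0.2793] [np.float64(44.412398747266856), np.float64(44.75464271657707), np.float64(46.978215553925054), np.float64(47.37356478203665)] [np.float64(0.04015993473703263), np.float64(0.0381404132022438), np.float64(0.03836447958572468), np.float64(0.03991048422843579)]
red [ 0.4372 -0.1933  0.05  ] (array([ 0.4358, -0.1938,  0.0476]), np.float64(0.0015094412211132332))
wax (array([ 0.3897, -0.2813,  0.026 ]), np.float64(0.00035499355251125095))
```

```bash
python3 -m jog '[[2,2.5,10,0,0,-1.3],[0,0,30,0,0,0],[0,0,30,0,0,0],[0,0,20,0,0,0],[0,0,12,0,0,0],[0,0,4,0,0,0],[0,0,0,0,0,0],[0,0,0,0,0,0]]' ; python3 -c "
from h import *
go(.391,-.279,.024,np.radians(44.4))"
```

```text
time: 8.75
tcp_pos: [0.3912, -0.2792, 0.025]
eef_rot: [3.14, -0.0, 0.772]
contact_force: [0.0, 0.3, -0.9]
width: 0.0698
gripper_force: 0.0
shift mm [ 0.  -0.3  1. ] turn deg [ 0.08 -0.03 -0.15] t 8.75
```

```bash
python3 -m jog '[[0,0,1,0,0,0],[0,0,0,0,0,0],[0,0,0,0,0,0],[0,0,0,0,0,0],[0,0,0,0,0,0],[0,0,0,0,0,0],[0,0,0,0,0,0],[0,0,0,0,0,0],[0,0,0,0,0,0]]' 25 25; python3 -c "
from h import *
go(.612,-.149,.09,np.radians(86.3))"
```

```text
time: 9.5
tcp_pos: [0.3907, -0.2787, 0.0234]
eef_rot: [3.142, -0.0, 0.772]
contact_force: [-1.1, 0.9, 4.3]
width: 0.0401
gripper_force: 24.5
shift mm [249.1  61.5 -66.5] turn deg [  0.01  -0.02 -42.07] t 9.5
```

```bash
python3 -m jog '[[0,0,-10,0,0,0],[0,0,-30,0,0,0],[0,0,-28,0,0,0],[33,17.8,0,0,0,0],[33,17.8,0,0,0,0],[33,17.8,0,0,0,0],[33,17.8,0,0,0,0],[33,17.8,0,0,0,0],[33,17.8,0,0,0,0],[0,0,0,0,0,-7],[0,0,0,0,0,-7],[0,0,0,0,0,-7]]';python3 -m jog '[[0,0,0,0,0,-7],[0,0,0,0,0,-7],[0,0,0,0,0,-7],[0,0,0,0,0,0],[0,0,15,0,0,0],[0,0,15,0,0,0],[0,0,0,0,0,0],[0,0,0,0,0,0]]'; python3 -c "
from h import *
go(.6076,-.217,.0284,np.radians(86.3))"
```

```text
time: 10.5
tcp_pos: [0.6071, -0.2167, 0.0908]
eef_rot: [-3.141, 0.002, 1.146]
contact_force: [-1.4, -0.5, -0.6]
width: 0.0404
gripper_force: 24.5
time: 11.17
tcp_pos: [0.6061, -0.2168, 0.0606]
eef_rot: [-3.139, -0.0, 1.503]
contact_force: [0.4, 1.6, 0.1]
width: 0.0404
gripper_force: 24.5
shift mm [-0.1  1.6 32.2] turn deg [-0.12 -0.   -0.2 ] t 11.17
```

```bash
python3 -m jog '[[0,1,12,0,0,0],[0,0,11,0,0,0],[0,0,5,0,0,0],[0,0,2,0,0,0],[0,0,0,0,0,0],[0,0,0,0,0,0],[0,0,0,0,0,0]]'; python3 -c "
from h import *
go(.6076,-.217,.0284,np.radians(86.3))"
```

```text
time: 11.75
tcp_pos: [0.6082, -0.2174, 0.0316]
eef_rot: [3.141, 0.0, 1.505]
contact_force: [-0.5, -0.2, -1.1]
width: 0.0403
gripper_force: 24.5
shift mm [ 0.3 -0.6  3.2] turn deg [ 0.05  0.01 -0.08] t 11.75
```

```bash
python3 -m jog '[[0,0,1,0,0,0],[0,0,0.8,0,0,0],[0,0,0.6,0,0,0],[0,0,0.4,0,0,0],[0,0,0.3,0,0,0],[0,0,0.3,0,0,0],[0,0,0,0,0,0],[0,0,0,0,0,0]]'; python3 -c "
from h import *
go(.6076,-.217,.0284,np.radians(86.3))"
```

```text
time: 12.42
tcp_pos: [0.6079, -0.2172, 0.0284]
eef_rot: [3.141, -0.0, 1.505]
contact_force: [-2.5, 1.0, 6.4]
width: 0.0403
gripper_force: 24.5
shift mm [ 0.1 -0.3  0. ] turn deg [ 0.01 -0.02 -0.07] t 12.42
```

```bash
python3 -m jog '[[0,0,0,0,0,0],[0,0,0,0,0,0],[0,0,0,0,0,0],[0,0,0,0,0,0],[0,0,0,0,0,0],[0,0,-10,0,0,0],[0,0,-30,0,0,0],[0,0,-40,0,0,0],[0,0,-20,0,0,0],[0,0,0,0,0,0]]' 65; python3 -c "
from h import *
go(.4435,.178,.13,np.radians(86.3))"
```

```text
time: 13.25
tcp_pos: [0.6113, -0.219, 0.1347]
eef_rot: [3.131, 0.002, 1.505]
contact_force: [0.8, -0.7, -0.8]
width: 0.065
gripper_force: 0.0
shift mm [ 385.  -193.7    1.9] turn deg [ 0.6   0.11 -0.09] t 13.25
```

```bash
python3 -m jog '[[35,-17.5,0,0,0,0],[35,-17.5,0,0,0,0],[35,-17.5,0,0,0,0],[35,-17.5,0,0,0,0],[35,-17.5,0,0,0,0],[35,-17.5,0,0,0,0],[35,-17.5,0,0,0,0],[35,-17.5,0,0,0,0],[35,-17.5,0,0,0,0],[35,-17.5,0,0,0,0],[35,-17.5,0,0,0,0],[0,0,0,0,0,0]]' 70; python3 -m jog '[[0,0,0,0,0,0],[0,0,0,0,0,0]]';python3 - <<'E'
from h import *
from rig import read_camera
import cv2
go(.4435,.178,.13,np.radians(86.3))
m=camera_model("wrist"); np.save("w3.npy",m["T"])
im=read_camera("wrist")[:,:,::-1]; cv2.imwrite("pics/w3.png",cv2.resize(im,(800,600),interpolation=cv2.INTER_CUBIC))
E
```

```text
time: 14.25
tcp_pos: [0.4372, 0.1876, 0.1279]
eef_rot: [-3.14, -0.004, 1.516]
contact_force: [0.6, -0.1, -0.4]
width: 0.0696
gripper_force: 0.0
time: 14.42
tcp_pos: [0.4412, 0.1791, 0.1278]
eef_rot: [3.141, 0.0, 1.505]
contact_force: [0.3, -0.0, 0.3]
width: 0.0704
gripper_force: 0.0
shift mm [-0.9  2.4 -2.2] turn deg [ 0.02  0.03 -0.06] t 14.42
```

View pics/w3.png

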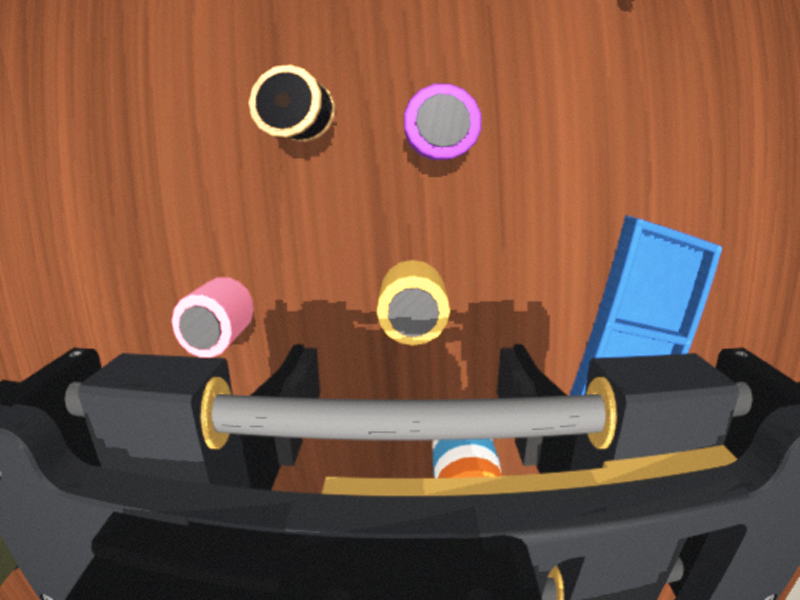

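The wrist view shows the brass weight's disc at (413,311) under the gripper. Pink at (200,325), purple at (442,120) and black at (287,102) are all clear of the fingers.

```bash
python3 - <<'E'
from h import *
T=np.load("w3.npy"); W=lambda u,v: ray("wrist",(u+.5)*.7-.5,(v+.5)*.7-.5,T)
tr=lambda u,v: ray("top",165+(u+.5)/3.4-.5,140+(v+.5)/3.4-.5)
print("brass",atz(W(413,311),.047),tri(W(413,311),tr(173,264)))
c=np.array([atz(W(*q),.018) for q in [(628,217),(721,247)]]);print("blue +y end",c,c.mean(0))
p=atz(W(413,311),.047); go(p[0]-.001,p[1]-.001,.026,np.radians(86.3))
E
```

```text
brass [0.4448 0.1795 0.047 ] (array([0.444 , 0.1772, 0.0391]), np.float64(0.0006999190226888353))
blue +y end [[0.5803 0.2212 0.018 ]
 [0.6567 0.2004 0.018 ]] [0.6185 0.2108 0.018 ]
shift mm [  0.3   2.2 101.8] turn deg [ 0.02  0.02 -0.16] t 14.47
```

```bash
python3 -m jog '[[0,2.2,10,0,0,0],[0,0,30,0,0,0],[0,0,30,0,0,0],[0,0,20,0,0,0],[0,0,9,0,0,0],[0,0,3,0,0,0],[0,0,0,0,0,0],[0,0,0,0,0,0]]' ; python3 -c "
from h import *
go(.4438,.1785,.026,np.radians(86.3))"
```

```text
time: 15.13
tcp_pos: [0.4444, 0.1795, 0.0266]
eef_rot: [3.14, -0.001, 1.504]
contact_force: [0.0, 0.4, 0.4]
width: 0.0702
gripper_force: 0.0
shift mm [-1.  -0.5  0.6] turn deg [ 0.09 -0.05 -0.12] t 15.13
```

```bash
python3 -m jog '[[-1,-0.5,1,0,0,0],[0,0,0,0,0,0],[0,0,0,0,0,0],[0,0,0,0,0,0],[0,0,0,0,0,0],[0,0,0,0,0,0],[0,0,0,0,0,0],[0,0,0,0,0,0],[0,0,0,0,0,0]]' 25 40; python3 -c "
from h import *
go(.612,-.149,.11,np.radians(86.3))"
```

```text
time: 15.88
tcp_pos: [0.4432, 0.1787, 0.0251]
eef_rot: [3.141, -0.0, 1.505]
contact_force: [1.6, 0.6, 2.2]
width: 0.0393
gripper_force: 40.0
shift mm [-315.9  190.1  -84.9] turn deg [ 0.05 -0.03 -0.07] t 15.88
```

```bash
python3 -m jog '[[0,0,-8,0,0,0],[0,0,-25,0,0,0],[0,0,-30,0,0,0],[0,0,-22,0,0,0],[-20,12,0,0,0,0],[-36,22,0,0,0,0],[-36,22,0,0,0,0],[-36,22,0,0,0,0],[-36,22,0,0,0,0],[-36,22,0,0,0,0],[-36,22,0,0,0,0],[-36,22,0,0,0,0]]';python3 -m jog '[[-30,18,0,0,0,0],[-14,4,0,0,0,0],[0,0,0,0,0,0],[0,0,15,0,0,0],[0,0,25,0,0,0],[0,0,10,0,0,0],[0,0,0,0,0,0],[0,0,0,0,0,0]]'; python3 -c "
from h import *
go(.612,-.149,.0301,np.radians(86.3))"
```

```text
time: 16.88
tcp_pos: [0.588, -0.1018, 0.109]
eef_rot: [-3.139, -0.001, 1.506]
contact_force: [0.4, 1.2, -4.8]
width: 0.0387
gripper_force: 40.0
time: 17.55
tcp_pos: [0.6068, -0.1448, 0.059]
eef_rot: [-3.139, -0.001, 1.506]
contact_force: [0.5, 0.1, -3.9]
width: 0.0394
gripper_force: 40.0
shift mm [-3.9  5.5 28.9] turn deg [-0.16 -0.04 -0.02] t 17.55
```

```bash
python3 -m jog '[[-4,5,4,0,0,0],[0,0,10,0,0,0],[0,0,8,0,0,0],[0,0,3,0,0,0],[0,0,1,0,0,0],[0,0,0,0,0,0],[0,0,0,0,0,0]]'; python3 -c "
from h import *
go(.612,-.149,.0301,np.radians(86.3))"
```

```text
time: 18.13
tcp_pos: [0.6127, -0.1502, 0.0339]
eef_rot: [3.141, -0.0, 1.505]
contact_force: [-0.1, 0.6, -3.6]
width: 0.0393
gripper_force: 40.0
shift mm [ 1.2 -0.7  3.8] turn deg [ 0.01 -0.   -0.07] t 18.13
```

```bash
python3 -m jog '[[1,-0.5,1,0,0,0],[0,0,0.9,0,0,0],[0,0,0.7,0,0,0],[0,0,0.5,0,0,0],[0,0,0.4,0,0,0],[0,0,0.3,0,0,0],[0,0,0,0,0,0],[0,0,0,0,0,0]]'; python3 -c "
from h import *
go(.612,-.149,.0301,np.radians(86.3))"
```

```text
time: 18.8
tcp_pos: [0.6122, -0.1492, 0.0302]
eef_rot: [3.141, -0.0, 1.505]
contact_force: [-1.3, -1.3, -0.8]
width: 0.0392
gripper_force: 40.0
shift mm [ 0.2 -0.2  0.1] turn deg [ 0.01 -0.01 -0.07] t 18.8
```

```bash
python3 -m jog '[[0,0,0.3,0,0,0],[0,0,0.2,0,0,0],[0,0,0,0,0,0],[0,0,0,0,0,0]]'; python3 -c "
from h import *
go(.436,-.1935,.13,np.radians(74.8))"
```

```text
time: 19.13
tcp_pos: [0.6122, -0.1492, 0.0302]
eef_rot: [3.141, -0.0, 1.505]
contact_force: [-3.6, 1.1, 5.9]
width: 0.039
gripper_force: 40.0
shift mm [ -55.8 -172.8  -99.9] turn deg [ 0.01 -0.02 11.43] t 19.13
```

```bash
python3 -m jog '[[0,0,0,0,0,0],[0,0,0,0,0,0],[0,0,0,0,0,0],[0,0,0,0,0,0],[0,0,0,0,0,0],[0,0,-10,0,0,0],[0,0,-30,0,0,0],[0,0,-30,0,0,0],[0,0,-20,0,0,0],[-10,-30,-10,0,0,0],[-11,-34,0,0,0,0],[-11,-34,0,0,0,0]]' 65;  python3 -m jog '[[-11,-34,0,0,0,0],[-11,-34,0,0,0,0],[-2,-6,0,0,0,6],[0,0,0,0,0,5.4],[0,0,0,0,0,0],[0,0,0,0,0,0]]' 70;python3 - <<'E'
from h import *
from rig import read_camera
import cv2
go(.436,-.1935,.026,np.radians(74.8))
m=camera_model("wrist"); np.save("w4.npy",m["T"])
im=read_camera("wrist")[:,:,::-1]; cv2.imwrite("pics/w4.png",cv2.resize(im,(800,600),interpolation=cv2.INTER_CUBIC))
E
```

```text
time: 20.13
tcp_pos: [0.5121, -0.1753, 0.131]
eef_rot: [3.139, 0.001, 1.506]
contact_force: [-0.1, -0.5, 0.3]
width: 0.0649
gripper_force: 0.0
time: 20.63
tcp_pos: [0.4372, -0.1939, 0.1302]
eef_rot: [3.14, -0.001, 1.309]
contact_force: [0.2, -0.2, -0.2]
width: 0.07
gripper_force: 0.0
shift mm [ -0.   -1.5 104.2] turn deg [ 0.09 -0.03  0.17] t 20.63
```

View pics/w4.png

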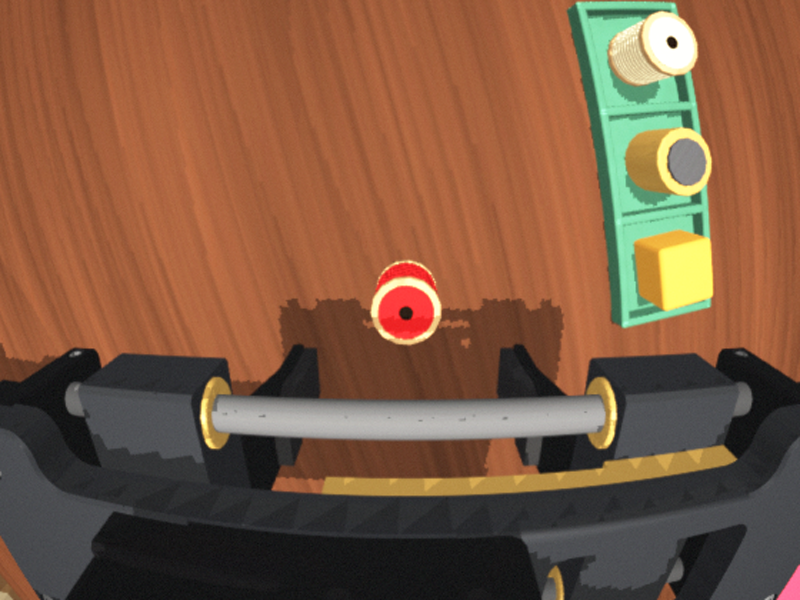

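The wrist view shows cream, brass and wax upright in their own green bays. The red spool is at (406,312), centred between the fingers.

```bash
python3 -m jog '[[0,-1,10,0,0,0],[0,0,30,0,0,0],[0,0,30,0,0,0],[0,0,20,0,0,0],[0,0,10,0,0,0],[0,0,4,0,0,0],[0,0,0,0,0,0],[0,0,0,0,0,0]]' ; python3 -c "
from h import *
go(.4365,-.1935,.026,np.radians(74.8))"
```

```text
time: 21.35
tcp_pos: [0.4366, -0.1938, 0.0261]
eef_rot: [3.14, 0.0, 1.306]
contact_force: [0.5, -0.3, -1.0]
width: 0.0702
gripper_force: 0.0
shift mm [ 0.3 -0.2  0.1] turn deg [0.06 0.02 0.05] t 21.35
```

```bash
python3 -m jog '[[0,0,0,0,0,0],[0,0,0,0,0,0],[0,0,0,0,0,0],[0,0,0,0,0,0],[0,0,0,0,0,0],[0,0,0,0,0,0],[0,0,0,0,0,0],[0,0,0,0,0,0]]' 25 20; python3 -c "
from h import *
go(.5935,.109,.11,np.radians(74.8))"
```

```text
time: 22.02
tcp_pos: [0.436, -0.1935, 0.0256]
eef_rot: [3.141, -0.0, 1.306]
contact_force: [-0.1, 0.6, 1.7]
width: 0.0374
gripper_force: 20.0
shift mm [333.1  72.9 -84.3] turn deg [ 0.02 -0.01  0.04] t 22.02
```

```bash
python3 -m jog '[[0,0,-10,0,0,0],[0,0,-30,0,0,0],[0,0,-30,0,0,0],[20,4,-14,0,0,0],[39,8.6,0,0,0,0],[39,8.6,0,0,0,0],[39,8.6,0,0,0,0],[39,8.6,0,0,0,0],[39,8.6,0,0,0,0],[39,8.6,0,0,0,0],[39,8.6,0,0,0,0],[39,8.6,0,0,0,0]]';python3 -m jog '[[1,0,0,0,0,0],[0,0,0,0,0,0],[0,0,15,0,0,0],[0,0,25,0,0,0],[0,0,10,0,0,0],[0,0,0,0,0,0],[0,0,0,0,0,0]]'; python3 -c "
from h import *
go(.5935,.109,.0306,np.radians(74.8))"
```

```text
time: 23.02
tcp_pos: [0.5935, 0.1097, 0.11]
eef_rot: [3.141, -0.0, 1.306]
contact_force: [0.9, -0.8, 0.4]
width: 0.0377
gripper_force: 20.0
time: 23.6
tcp_pos: [0.5927, 0.1077, 0.0595]
eef_rot: [-3.141, 0.001, 1.305]
contact_force: [0.4, 0.8, -0.1]
width: 0.0374
gripper_force: 20.0
shift mm [ 1.4  0.5 28.9] turn deg [-0.05  0.05 -0.05] t 23.6
```

```bash
python3 -m jog '[[0.5,0.5,10,0,0,0],[0,0,9,0,0,0],[0,0,5,0,0,0],[0,0,2,0,0,0],[0,0,0,0,0,0],[0,0,0,0,0,0],[0,0,0,0,0,0]]'; python3 -c "
from h import *
go(.5935,.109,.0306,np.radians(74.8))"
```

```text
time: 24.18
tcp_pos: [0.5942, 0.1093, 0.0338]
eef_rot: [3.141, -0.0, 1.306]
contact_force: [0.0, 0.4, -1.0]
width: 0.0378
gripper_force: 20.0
shift mm [-0.4 -0.6  3.2] turn deg [ 0.04 -0.02  0.03] t 24.18
```

```bash
python3 -m jog '[[0,0,1,0,0,0],[0,0,0.8,0,0,0],[0,0,0.6,0,0,0],[0,0,0.4,0,0,0],[0,0,0.3,0,0,0],[0,0,0.3,0,0,0],[0,0,0,0,0,0],[0,0,0,0,0,0]]'; python3 -c "
from h import *
go(.4725,.0595,.13,np.radians(74.8))"
```

```text
time: 24.85
tcp_pos: [0.5938, 0.1092, 0.0307]
eef_rot: [-3.141, -0.0, 1.306]
contact_force: [-2.2, -0.7, 5.7]
width: 0.037
gripper_force: 20.0
shift mm [ -79.7 -104.1  -99.3] turn deg [-0.01 -0.02  0.03] t 24.85
```

```bash
python3 -m jog '[[0,0,0,0,0,0],[0,0,0,0,0,0],[0,0,0,0,0,0],[0,0,0,0,0,0],[0,0,0,0,0,0],[0,0,-10,0,0,0],[0,0,-30,0,0,0],[0,0,-30,0,0,0],[0,0,-20,0,0,0],[-16,-21,-10,0,0,0],[-21,-27.5,0,0,0,0],[-21,-27.5,0,0,0,0]]' 62;  python3 -m jog '[[-21,-27.5,0,0,0,0],[-1,-1,0,0,0,0],[0,0,0,0,0,0],[0,0,0,0,0,0]]' 74;python3 - <<'E'
from h import *
from rig import read_camera
import cv2
go(.4725,.0595,.03,np.radians(74.8))
m=camera_model("wrist"); np.save("w5.npy",m["T"])
im=read_camera("wrist")[:,:,::-1]; cv2.imwrite("pics/w5.png",cv2.resize(im,(800,600),interpolation=cv2.INTER_CUBIC))
E
```

```text
time: 25.85
tcp_pos: [0.5055, 0.0728, 0.1316]
eef_rot: [3.139, -0.001, 1.306]
contact_force: [-1.4, 0.1, 0.0]
width: 0.0624
gripper_force: 0.0
time: 26.18
tcp_pos: [0.473, 0.0597, 0.1312]
eef_rot: [3.139, -0.002, 1.306]
contact_force: [0.3, 0.8, 0.0]
width: 0.0726
gripper_force: 0.0
shift mm [ -0.6  -0.7 101.2] turn deg [ 0.12 -0.11  0.02] t 26.18
```

View pics/w5.png

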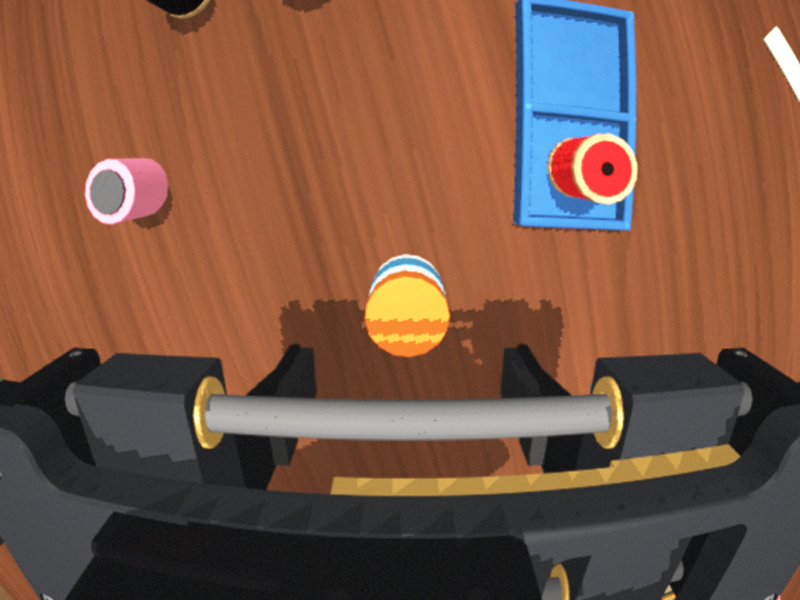

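The red spool stands in its blue bay with its base central. The jar lid is centred between the fingers at (407,315).

```bash
python3 -m jog '[[0,-0.5,10,0,0,0],[0,0,30,0,0,0],[0,0,30,0,0,0],[0,0,20,0,0,0],[0,0,8,0,0,0],[0,0,3,0,0,0],[0,0,0,0,0,0],[0,0,0,0,0,0]]' 74; python3 -c "
from h import *
go(.4725,.0595,.03,np.radians(74.8))"; python3 -m jog '[[0,0,0,0,0,0],[0,0,0,0,0,0],[0,0,0,0,0,0],[0,0,0,0,0,0],[0,0,0,0,0,0],[0,0,0,0,0,0],[0,0,0,0,0,0],[0,0,0,0,0,0]]' 30 22; python3 -c "
from h import *
go(.6115,.1745,.12,np.radians(74.8))"
```

```text
time: 26.9
tcp_pos: [0.4728, 0.0597, 0.0299]
eef_rot: [3.14, -0.001, 1.306]
contact_force: [0.3, 0.0, -0.8]
width: 0.0738
gripper_force: 0.0
shift mm [-0.2 -0.2 -0.1] turn deg [ 0.09 -0.03  0.03] t 26.9
time: 27.57
tcp_pos: [0.4718, 0.0595, 0.0293]
eef_rot: [3.141, -0.0, 1.306]
contact_force: [-1.0, 1.2, 2.6]
width: 0.0435
gripper_force: 22.0
shift mm [147.5 104.8 -90.6] turn deg [ 0.02 -0.02  0.03] t 27.57
```

```bash
python3 -m jog '[[0,0,-10,0,0,0],[0,0,-30,0,0,0],[0,0,-30,0,0,0],[0,0,-20,0,0,0],[29.5,21,0,0,0,0],[29.5,21,0,0,0,0],[29.5,21,0,0,0,0],[29.5,21,0,0,0,0],[29.5,21,0,0,0,0],[0,0,0,0,0,0],[0,0,10,0,0,0],[0,0,25,0,0,0]]';python3 -m jog '[[0,0,15,0,0,0],[0,0,7,0,0,0],[0,0,0,0,0,0],[0,0,0,0,0,0]]'; python3 -c "
from h import *
go(.6115,.1745,.0343,np.radians(74.8))"
```

```text
time: 28.57
tcp_pos: [0.6137, 0.1743, 0.0865]
eef_rot: [3.137, -0.003, 1.306]
contact_force: [0.5, -0.7, -2.0]
width: 0.0434
gripper_force: 22.0
time: 28.9
tcp_pos: [0.6111, 0.1736, 0.0623]
eef_rot: [-3.141, 0.0, 1.305]
contact_force: [0.6, -0.6, -1.1]
width: 0.0435
gripper_force: 22.0
shift mm [ 1.   0.2 28. ] turn deg [-0.02  0.02 -0.02] t 28.9
```

```bash
python3 -m jog '[[0.5,0,10,0,0,0],[0,0,9,0,0,0],[0,0,4,0,0,0],[0,0,2,0,0,0],[0,0,0,0,0,0],[0,0,0,0,0,0],[0,0,0,0,0,0]]'; python3 -c "
from h import *
go(.6115,.1745,.0343,np.radians(74.8))"
```

```text
time: 29.48
tcp_pos: [0.612, 0.1749, 0.0374]
eef_rot: [3.141, -0.0, 1.306]
contact_force: [0.7, -0.5, -0.9]
width: 0.0436
gripper_force: 22.0
shift mm [-0.5 -0.4  3.1] turn deg [ 0.04 -0.02  0.03] t 29.48
```

```bash
python3 -m jog '[[0,0,1,0,0,0],[0,0,0.8,0,0,0],[0,0,0.6,0,0,0],[0,0,0.4,0,0,0],[0,0,0.3,0,0,0],[0,0,0.2,0,0,0],[0,0,0,0,0,0],[0,0,0,0,0,0]]'
```

```text
time: 30.15
tcp_pos: [0.6117, 0.1749, 0.0344]
eef_rot: [-3.142, -0.0, 1.306]
contact_force: [-2.0, -0.7, 4.4]
width: 0.0437
gripper_force: 22.0
```

```bash
python3 -m jog '[[0,0,0,0,0,0],[0,0,0,0,0,0],[0,0,0,0,0,0],[0,0,0,0,0,0],[0,0,0,0,0,0],[0,0,-10,0,0,0],[0,0,-30,0,0,0],[0,0,-40,0,0,0],[0,0,-40,0,0,0],[0,0,-40,0,0,0],[0,-30,-10,0,0,0],[0,-30,0,0,0,0]]' 66; python3 -m jog '[[0,-30,0,0,0,0],[0,-30,0,0,0,0],[0,-20,0,0,0,0],[0,0,0,0,0,0],[0,0,0,0,0,0],[0,0,0,0,0,0]]'; python3 - <<'E'
from rig import read_camera
import cv2, numpy as np
a=read_camera("scene")[120:300,70:430,::-1]; b=read_camera("top")[120:270,140:440,::-1]
a=cv2.resize(a,(600,300),interpolation=cv2.INTER_CUBIC); b=cv2.resize(b,(600,300),interpolation=cv2.INTER_CUBIC)
cv2.imwrite("pics/fin.png",np.vstack([a,b]))
E
```

```text
time: 31.15
tcp_pos: [0.5569, 0.19, 0.2095]
eef_rot: [3.133, -0.006, 1.302]
contact_force: [-0.3, 0.7, -0.2]
width: 0.066
gripper_force: 0.0
time: 31.65
tcp_pos: [0.4774, 0.2111, 0.2046]
eef_rot: [3.14, -0.001, 1.305]
contact_force: [0.1, -0.2, 0.1]
width: 0.0658
gripper_force: 0.0
```

View pics/fin.png

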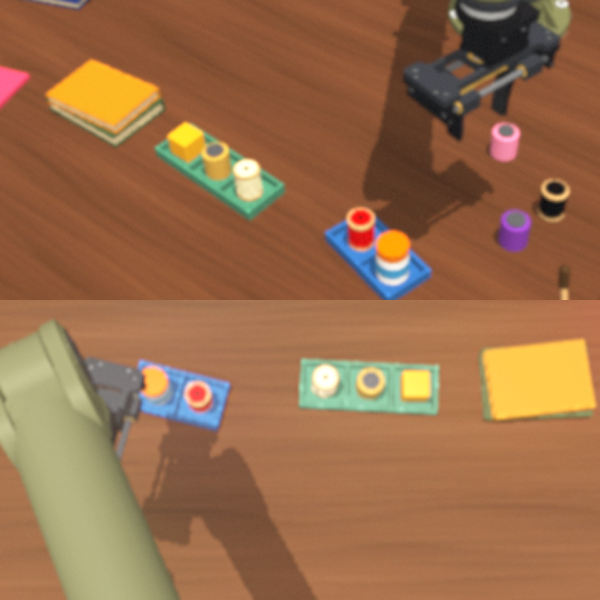

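All five items stand upright in their own bays: green holds wax (185,143), brass (215,160) and cream (248,180), and blue holds red (360,230) and the jar (393,258). The black spool and the books have not moved, and the gripper is clear of everything.

```bash
python3 -c "
from rig import order
print(order.job_done())"
```

```text
the job is handed in; nothing more can be done
None
```

Both kits are made up and handed in at about 32 s: the cream thread, beeswax and brass weight are in the green tray, the red thread and glue jar are in the blue tray, and the arm touched nothing else.

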